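# Clamp a candle mould in the wicking cradle

### The job

Lay the metal candle mould in the two V saddles of the wicking cradle with its blue cap towards the end stop, and push it home so that the cap presses lightly but definitely against the stop. Then swing the red strap over by its yellow handle and press it down until its sprung pad grips the mould firmly, well short of crushing it, and let go so that it stays clamped. Be gentle: do not drop, ram or squash the thin mould, and leave the tins, lid, jug, bottle and spatula where they are.

Things in the scene. Friction and masses are not known exactly. Their poses are not given: they have to be found in the camera images.
- mould: aluminium candle mould, a closed cylinder 40 mm across and 180 mm long, 0.24 to 0.39 kg, lying on two rods of a low wooden rest (110 x 60 mm, 6 mm thick; rods 14 mm high, within 16 mm of its middle; fingers fit beside them), its axis 31 mm above the table. Origin: middle of the mould, on its axis; x along the axis towards the blue cap; roll arbitrary
- mould_foot (a point): centre of the flat outer face of the mould's blue cap (the last 12 mm of the mould), on the axis, 90 mm from the mould's middle
- cradle: fixed wicking cradle: pale wooden base 235 x 120 x 12 mm with two aluminium 90 degree V saddles. Origin on the table under the V's middle line; x along the V towards the end stop, y towards the strap's hinge, z up. Saddles span x -95 to -78 mm and 25 to 62 mm, 64 mm wide, rising to 46 mm; between them nothing rises above 12 mm, so fingers can go down there
- v_mid (a point): 50 mm above the cradle's origin, on the line where the axis of a seated mould lies (parallel to the cradle's x). The open strap stands beside cradle x 36 to 60 mm, y above 35 mm: hold the mould about 20 mm behind its middle (away from the cap), so that the gripper's body stays clear of the strap
- stop: fixed rigid steel end stop on the cradle, a plate 40 mm wide, its top 68 mm above the table. Origin at the foot of its face, 12 mm above the table, on the V's middle line; x points along the V, away from the mould. The face lies 70 to 85 mm from the cradle's origin. Come up slowly and feel for it: about 5 N on it (above the mould's drag in the V, 3 to 10 N) is right, 25 N too much
- strap: red steel clamp strap 24 mm wide, 8 mm thick. Origin on its hinge axis; own x is that axis, parallel to the V; own -y points from hinge to handle. It starts raised 97 to 126 degrees from level, standing open; it closes by swinging over the V to about level and can go 11 degrees below. The hinge is stiff (0.6 N m, about 5 N at the handle) and stays where it is left
- strap_hinge (a point): point on the strap's hinge axis at the strap's middle line: 88 mm above the table, at cradle x 48 mm, y 45 mm
- strap_handle (a point): grip point on the strap's round yellow handle bar, 14 mm thick, parallel to the V, 130 mm from the hinge axis. About 50 mm of bar is free, from the strap towards the cradle's +x (beyond the stop); this point is 37 mm from the strap's middle line. The bar can turn in a grip that takes it from above, a finger either side
- strap_pad (a point): point on the strap's middle line 45 mm from the hinge. Below it a black rubber pad 20 mm across, on a screw spindle, presses on the mould through a spring (2.5 N per mm, 10 mm travel). The spindle setting differs by up to 10 mm, so the pad meets the mould with the strap 5 to 20 degrees above level: feel for it. About 10 N at the pad is right: 3 to 5 N more at the handle than swinging takes
- tin0: round open candle tin, 64 mm across, 45 mm tall; bystander; origin at the centre of its underside
- tin1: round open candle tin, 64 mm across, 45 mm tall; bystander; origin at the centre of its underside
- tin2: round open candle tin, 64 mm across, 45 mm tall; bystander; origin at the centre of its underside
- jug: steel pouring jug, 96 mm across, 125 mm tall, with a handle; bystander; origin at the centre of its underside
- scent: amber scent bottle, 48 mm across, 100 mm tall; bystander; origin at the centre of its underside
- spatula: wooden-handled spatula, 260 mm long, lying flat; bystander; origin at its middle, on the table
- tin_lid: loose aluminium tin lid, 66 mm across, 10 mm high; bystander; origin at the centre of its underside

How it is judged:
By the outcome, as a careful person would: the job done as asked, in the order asked, and still so for the second after the job is handed in, with the robot touching nothing.
It also fails if it takes over 72 s, if anything falls off the work surface, if the arm or the gripper's body presses on something with over 40 N, if the wrist force passes 120 N, or if a joint passes its speed limit or range.

### The arm

A 6-joint arm with a two-finger parallel gripper is mounted at the origin on the work surface. World frame = base frame: x ahead of the robot, y to its left, z up, the work surface at z = 0. Lengths are in mm, angles in rad, forces in N, time in s.
With the tool pointing down it reaches from about 400 to 925 mm from the base axis. Payload 12.5 kg.
Tool frame: the origin (TCP) lies midway between the tips of the shut fingers; the grasp point (between the pads) lies 19 mm behind it (env.tcp_to_grasp is the distance from the TCP to the grasp point, in mm); z points along the fingers, y is the line along which they close (so a half turn about z gives the same grasp; the last joint's range is limited). The gripper opens to 95 mm and grips with 3 to 60 N. Pads are 20 mm wide; open, the fingers measure 119 mm over their backs; the gripper's body (75 mm by 180 mm) begins 59 mm behind the grasp point.
Start: joints at [1.189, 0.491, 1.559, -0, 1.092, -0.106], TCP at [170.18, 601.403, 214.661] pointing down, gripper open.
Joint ranges: [-3.1, 3.1], [-0.84, 2.19], [0.05, 2.79], [-1.13, 4.28], [0.06, 2.93], [-2.69, 2.69]. Speed limits (rad/s): [2.22, 2.22, 2.79, 3.14, 3.14, 3.14].

### API

Orientations are given as [roll, pitch, yaw] about the fixed x, y, z axes, in that order (R = Rz(yaw) Ry(pitch) Rx(roll)).
In Python, from cell import env gives the robot as it stands. The module is installed in compiled form; this text tells all that it offers.
- The arm moves only by the tool step_arm, never from a script. Its argument "plan" is a list that holds one entry, the list of rows, each a list of 5 numbers: the shift along the tool's x, y, z in mm, then the turn about the tool's z in degrees, then the opening, from -1 (shut) to 1 (fully open). A call has 1 to 8 rows; each row is the pose to reach, as a shift and turn from the pose commanded when the call began, along the tool's axes at that moment; what a row does not reach only later rows make up. A row lasts 1/12 s, in which the tool goes at most 41.7 mm and 7.16 degrees, less where a joint would pass 70% of its speed; a pose out of reach is approached as far as the arm can. A call with a gripper value outside its range is refused whole. The fingers move at their own pace and stop on an object; the grip force is fixed at half the most. Time passes only in rows, so rows that repeat a pose let the fingers close. It gives the time, the measured TCP pose, the force, the opening and the grip force at its end, in the units of the state.
- env.state(): the state, without advancing time (a new reading comes with each control period).
- env.read_camera(name): name is "side" or "top"; returns the picture (420x560x3 uint8, blue, green, red); there is no depth.
- env.get_calibration(name): a dict with "K" (3x3 intrinsics, pixels), "D" ([k1, k2, p1, p2, k3] as OpenCV has them; the pictures are not rectified), "extrinsics" (4x4, takes a point from world to camera coordinates). Camera axes: x right, y up, looking along -z (the intrinsics and any distortion apply to the point x, -y, -z); pixel columns grow to the right and rows downward; lengths in mm; the calibration is good to about 2 mm. A picture is of the moment at which its call begins. get_calibration takes no time and is no camera call.
- env.job_done(): hands the job in; it is judged then, once.
The state is a dict: "t": time; "joints": joint angles; "qvel": joint speeds; "tau": joint torques, N m; "eef_pos": TCP position; "tcp_rot": TCP orientation; "ft_force": force on the tool from outside, world axes, zero at the start; "moment": the same for the moment, N m; "opening": opening from 0.0 (shut) to 1.0 (fully open); "grip_force": force on a finger pad.
Only numpy, scipy, OpenCV 4.12 (cv2) and the standard library are available. Lean on these libraries where they do the work, as an engineer would, in place of code of your own. Each camera call takes 0.05 s, during which the arm holds its last target. There are 200 camera calls.

## Working session

There is one attempt and no reset: what is moved stays moved. The work goes in short steps, Python scripts to look and compute and a tool call to move; the robot and the scene stay as the last step left them, time stands still between calls to the robot, and variables do not carry over. Pictures are saved under pics/ and viewed, at most 10 in all, crops included, and the job is handed in when it is done.

Besides the shell and the picture viewer there is one more tool, called after "Request:" as a command line: name --argument value ..., lists and objects as JSON in quotes. step_arm: Moves the arm, as the interface text tells. Its arguments: {"type":"object","properties":{"plan":{"type":"array"}},"required":["plan"]}

```bash
mkdir -p pics
cat > h.py <<'E'
from cell import env
import numpy as np, cv2
def ray(n,u,v):
    c=env.get_calibration(n);K=np.array(c["K"],float);D=np.array(c["D"],float);E=np.array(c["extrinsics"],float)
    p=cv2.undistortPoints(np.array([[[u,v]]],float),K,D).ravel()
    d=E[:3,:3].T@np.array([p[0],-p[1],-1.]);o=-E[:3,:3].T@E[:3,3]
    return o,d
def atz(n,u,v,z):
    o,d=ray(n,u,v);return o+d*(z-o[2])/d[2]
def proj(n,P):
    c=env.get_calibration(n);K=np.array(c["K"],float);D=np.array(c["D"],float);E=np.array(c["extrinsics"],float)
    q=E[:3,:3]@np.array(P,float)+E[:3,3];q=np.array([q[0],-q[1],-q[2]])
    return cv2.projectPoints(q[None],np.zeros(3),np.zeros(3),K,D)[0].ravel()
def tri(n1,p1,n2,p2):
    o,d=ray(n1,*p1);a,b=ray(n2,*p2)
    s=np.linalg.lstsq(np.c_[d,-b],a-o,rcond=None)[0];x=o+d*s[0];y=a+b*s[1];return (x+y)/2,np.linalg.norm(x-y)
E
python3 - <<'E'
from h import *
for n in("top","side"):
    im=env.read_camera(n);cv2.imwrite(f"pics/{n}0.png",im);print(n,ray(n,280,210))
print(env.state())
E
```

```text
top (array([ 452.22067319,  -30.30412986, 1414.08547298]), array([ 0.07889306,  0.03720393, -0.99677774]))
side (array([535.68264694, 869.2457643 , 826.45834876]), array([ 0.04214678, -0.77917849, -0.62542457]))
{'t': 0.1, 'joints': array([ 1.18940206e+00,  4.91511495e-01,  1.55941664e+00,  6.48498256e-06,
        1.09170239e+00, -1.05571998e-01]), 'qvel': array([ 1.06776341e-03, -1.73600372e-03, -2.51730167e-06,  3.08303630e-04,
        6.98134685e-04, -4.13136785e-04]), 'tau': array([ 2.25227675e-03, -6.13614964e+01, -2.58608097e+01,  6.94302307e-02,
        4.69808711e-02,  1.00992315e-05]), 'eef_pos': array([170.08543564, 601.17359551, 214.10290827]), 'tcp_rot': array([-3.14056117e+00, -1.15086248e-04,  2.86576733e+00]), 'ft_force': array([ 0.33834286, -0.25234397,  0.32610343]), 'moment': array([-0.00182629, -0.04705216,  0.02482152]), 'grip_force': 0.0, 'opening': 0.9977638166404628}
```

View pics/top0.png

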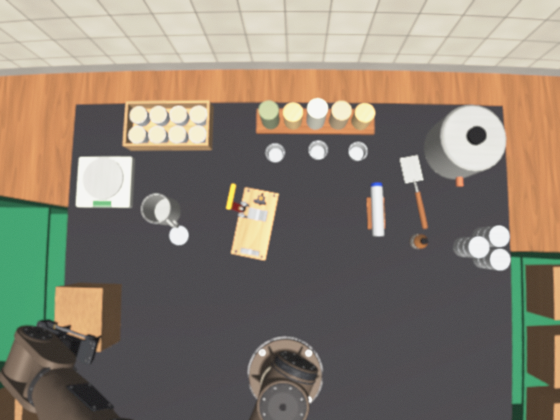

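View pics/side0.png

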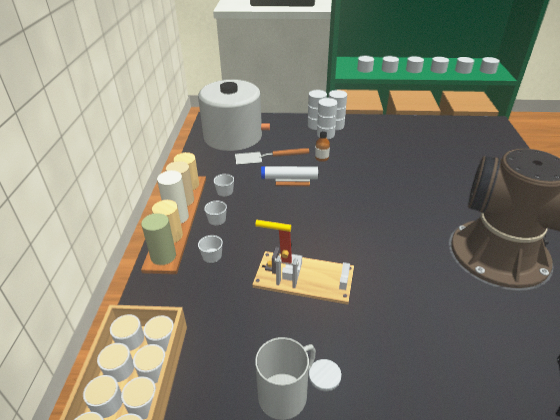

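The top view shows the cradle at about (256,224), the open strap with its yellow handle at (232,196), and the mould at (378,210) with its blue cap up at (377,185). The side view shows the same things: handle (273,225), mould (290,173). I'll enlarge these areas.

Run:
```python
from h import *
t=cv2.imread("pics/top0.png");s=cv2.imread("pics/side0.png")
r=lambda im,x,y,w,h,f:cv2.resize(im[y:y+h,x:x+w],None,fx=f,fy=f,interpolation=cv2.INTER_CUBIC)
# top: cradle 220-290 x 175-270 ; mould 350-400x175-245
A=r(t,218,178,66,90,6);B=r(t,350,178,50,90,6)
cv2.imwrite("pics/tc.png",np.hstack([A,B]))
A=r(s,245,215,120,90,6)
cv2.imwrite("pics/sc.png",A)
```

```text
(no output)
```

View pics/tc.png

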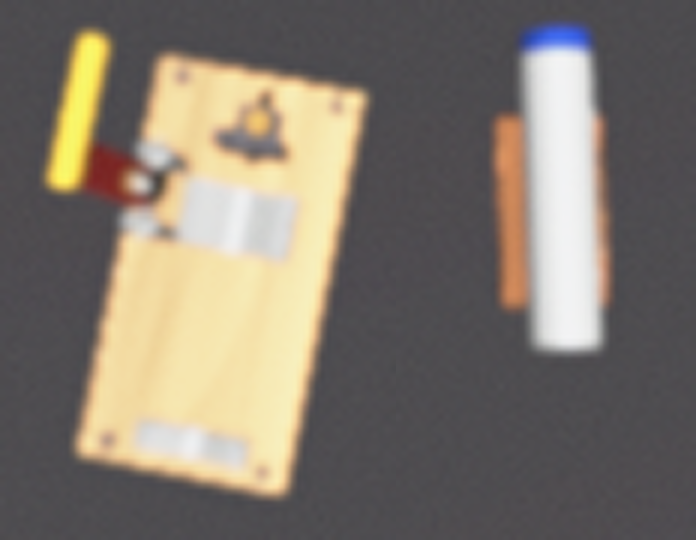

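View pics/sc.png

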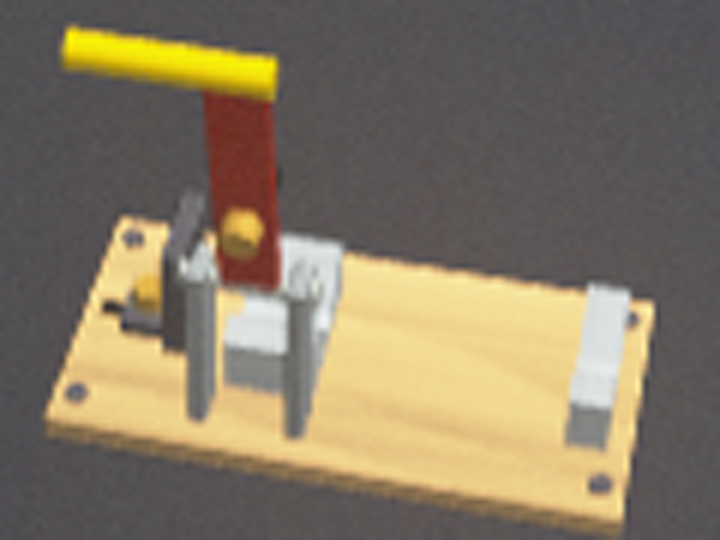

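Crop readings: the base corners, both saddles and the handle are clear. The mould's cap end is at crop (557,~33) and its tail end at (568,~349). Next I'll fit the poses.

```bash
cat > fit.py <<'E'
from h import *
from scipy.optimize import least_squares
T=lambda x,y:((x+.5)/6-.5+218,(y+.5)/6-.5+178)
M=lambda x,y:((x-396+.5)/6-.5+350,(y+.5)/6-.5+178)
S=lambda x,y:((x+.5)/6-.5+245,(y+.5)/6-.5+215)
obs=[("top",T(298,197),(62,-32,46)),("top",T(288,262),(25,-32,46)),("top",T(190,178),(62,32,46)),
("top",T(138,420),(-78,32,46)),("top",T(248,438),(-78,-32,46)),("top",T(243,467),(-95,-32,46)),("top",T(133,447),(-95,32,46)),
("side",S(630,290),(-95,-32,46)),("side",S(588,287),(-78,-32,46)),("side",S(568,402),(-78,32,46)),("side",S(612,405),(-95,32,46)),
("side",S(340,243),(25,-32,46)),("side",S(225,345),(62,32,46)),("side",S(283,352),(25,32,46))]
bx=[("top",T(158,55),(1,60,12)),("top",T(368,92),(1,-60,12)),("top",T(288,495),(0,-60,12)),("top",T(77,458),(0,60,12)),
("side",S(125,218),(1,-60,12)),("side",S(653,300),(0,-60,12)),("side",S(620,522),(0,60,12)),("side",S(47,428),(1,60,12))]
def W(p,q):
    c,s=np.cos(p[2]),np.sin(p[2]);return [p[0]+c*q[0]-s*q[1],p[1]+s*q[0]+c*q[1],q[2]]
def cra(p):
    r=[proj(n,W(p,q))-u for n,u,q in obs]
    r+=[proj(n,W(p,(q[0]*235+p[3]-117.5,q[1],q[2])))-u for n,u,q in bx]
    return np.ravel(r)
if __name__=="__main__":
    f=least_squares(cra,[480,60,-.17,0],x_scale=[10,10,.1,10],loss='soft_l1');p=f.x
    print("cradle",p,np.degrees(p[2]));print(np.round(cra(p).reshape(-1,2),1).tolist())
    hb=[("top",T(93,38),62),("top",T(65,184),-12),("side",S(68,48),62),("side",S(272,78),-12)]
    H=lambda a,x:W(p,(48+x,45-130*np.cos(a),88+130*np.sin(a)))
    g=lambda a:np.ravel([proj(n,H(a[0],x))-u for n,u,x in hb])
    f=least_squares(g,[1.9]);print("strap deg",np.degrees(f.x),"handle",H(f.x[0],37),np.round(g(f.x).reshape(-1,2),1).tolist())
    A=[atz("top",*M(*q),31) for q in((521,42),(593,42),(533,346),(605,346),(557,32),(568,350))]
    print(np.round(A,1).tolist(),np.linalg.norm(A[4]-A[5]),np.linalg.norm(A[0]-A[1]))
E
python3 fit.py
```

```text
cradle [ 5.06412149e+02  1.10435322e+02 -1.80821764e-01  1.13939617e+01] -10.360323925015368
[[-1.1, -0.8], [-1.5, -1.0], [-1.5, -1.2], [-1.0, -1.0], [-0.7, -0.3], [-0.9, -0.2], [-1.1, -0.5], [0.3, -0.5], [0.4, -1.0], [0.5, -1.2], [0.4, -0.5], [0.5, -0.1], [-0.4, -1.2], [5.0, 0.1], [0.9, 0.0], [-0.5, 0.2], [-0.1, -0.4], [1.0, -0.9], [-0.6, -0.1], [0.8, 0.3], [1.2, -0.6], [0.0, -1.6]]
strap deg [98.86233735] handle [np.float64(601.7208205399913), np.float64(159.1168129726928), np.float64(216.44797539652419)] [[0.5, -0.6], [0.2, -0.8], [-0.2, 0.2], [-0.2, 0.1]]
[[651.9, -290.5, 31.0], [652.2, -332.3, 31.0], [477.2, -295.3, 31.0], [477.4, -336.6, 31.0], [657.8, -311.5, 31.0], [475.0, -315.3, 31.0]] 182.89327059739432 41.78648689467479
```

```bash
cat >> h.py <<'E'
def go(P,yaw):
    s=env.state();e=s["eef_pos"];y0=s["tcp_rot"][2];d=np.array(P)-e
    tx=np.array([np.cos(y0),np.sin(y0)]);ty=np.array([np.sin(y0),-np.cos(y0)])
    dy=(yaw-y0+np.pi)%(2*np.pi)-np.pi
    print("shift",np.round([d[:2]@tx,d[:2]@ty,-d[2]],1),"turn",round(-np.degrees(dy),2))
E
python3 - <<'E'
from fit import *
del obs[-1]
def f2(p):
    r=[proj(n,W(p,q))-u for n,u,q in obs]
    r+=[proj(n,W(p,(q[0]*235+p[3]-117.5,q[1]+p[4],q[2])))-u for n,u,q in bx]
    return np.ravel(r)
p=least_squares(f2,[506,110,-.18,11,0],x_scale=[10,10,.1,10,10]).x
print(p,np.degrees(p[2]));print(np.round(f2(p).reshape(-1,2),1).tolist())
for q in((62,0,21.7),(-95,0,21.7),(-78,0,21.7),(25,0,21.7)):print(q,(proj("top",W(p,q))+.5-[218,178])*6)
print("V top meas",atz("top",*T(238,222),21.7),atz("top",*T(193,442),21.7))
print("scent",atz("top",424,240,100),atz("top",418,241,0),"side",atz("side",322,157,0))
go([566-20,-314,200],np.pi+.024)
E
```

```text
[ 5.05872277e+02  1.09555796e+02 -1.81763171e-01  1.17578018e+01
  2.37512822e+00] -10.414262569625931
[[-0.8, -0.7], [-1.3, -0.8], [-1.2, -1.0], [-0.7, -0.8], [-0.5, -0.2], [-0.7, -0.0], [-0.9, -0.3], [0.5, -0.7], [0.6, -1.3], [0.6, -1.5], [0.5, -0.8], [0.8, -0.4], [-0.2, -1.5], [0.6, -0.0], [-0.9, 0.1], [-0.6, -0.5], [0.6, -1.0], [-0.7, 0.2], [0.8, 0.7], [1.1, -0.1], [-0.2, -1.2]]
(62, 0, 21.7) [242.23215612 186.41179507]
(-95, 0, 21.7) [188.70151596 455.25700904]
(-78, 0, 21.7) [194.51691392 425.94151784]
(25, 0, 21.7) [229.6602643 249.3510712]
V top meas [545.98009306 100.17826579  21.7       ] [419.72380118 124.09054066  21.7       ]
scent [ 461.01589617 -451.44022783  100.        ] [ 458.15819737 -462.02958724    0.        ] side [ 458.51861463 -462.14588392    0.        ]
shift [-610.9 -778.2   14.1] turn -17.18
```

Run:
```python
from h import *
go([480,100,250],np.pi+.024)
```

```text
shift [-434.7 -397.8  -35.9] turn -17.18
```

Request:
step_arm --plan '[[[-435, -398, -36, -17.2, 1], [-435, -398, -36, -17.2, 1], [-435, -398, -36, -17.2, 1], [-435, -398, -36, -17.2, 1], [-435, -398, -36, -17.2, 1], [-435, -398, -36, -17.2, 1], [-435, -398, -36, -17.2, 1], [-435, -398, -36, -17.2, 1]]]'

```text
t: 0.77
eef_pos: [345.4, 317.1, 235.0]
tcp_rot: [3.142, 0.0, -3.117]
ft_force: [2.2, 0.7, 0.6]
opening: 0.998
grip_force: 0.0
```

Run:
```python
from h import *
print(env.state()["joints"],env.state()["eef_pos"])
go([545,-314,200],np.pi+.024)
```

```text
[ 6.01786232e-01  2.44954199e-01  1.89907596e+00  1.61490680e-05
  9.97548199e-01 -9.93775244e-01] [345.37318572 317.13788    234.99998604]
shift [-183.9 -635.9   35. ] turn 0.04
```

Request:
step_arm --plan '[[[-184, -636, 35, 0, 1], [-184, -636, 35, 0, 1], [-184, -636, 35, 0, 1], [-184, -636, 35, 0, 1], [-184, -636, 35, 0, 1], [-184, -636, 35, 0, 1], [-184, -636, 35, 0, 1], [-184, -636, 35, 0, 1]]]'

```text
t: 1.43
eef_pos: [445.2, -0.5, 217.2]
tcp_rot: [3.141, 0.0, -3.117]
ft_force: [0.1, 0.5, 0.5]
opening: 0.994
grip_force: 0.0
```

Run:
```python
from h import *
print(env.state()["joints"],env.state()["eef_pos"])
go([545,-314,150],np.pi+.024)
```

```text
[-1.49875132e-01  2.32341553e-01  1.97395240e+00  1.87630104e-04
  9.35264030e-01 -1.74500818e+00] [445.21404516  -0.54201169 217.22018399]
shift [ -92.2 -315.8   67.2] turn 0.01
```

Request:
step_arm --plan '[[[-92, -316, 67, 0, 1], [-92, -316, 67, 0, 1], [-92, -316, 67, 0, 1], [-92, -316, 67, 0, 1], [-92, -316, 67, 0, 1], [-92, -316, 67, 0, 1], [-92, -316, 67, 0, 1], [-92, -316, 67, 0, 1]]]'

```text
t: 2.1
eef_pos: [544.2, -311.8, 150.0]
tcp_rot: [3.141, -0.0, -3.118]
ft_force: [1.5, 0.4, 0.2]
opening: 1.002
grip_force: 0.0
```

Request:
step_arm --plan '[[[0, 0, 5, 0, 1], [0, 0, 5, 0, 1], [0, 0, 5, 0, 1]]]'

```text
t: 2.35
eef_pos: [543.6, -309.3, 145.1]
tcp_rot: [3.14, -0.001, -3.118]
ft_force: [1.0, 0.5, 0.3]
opening: 0.994
grip_force: 0.0
```

Run:
```python
from h import *
print(env.state()["joints"],env.state()["eef_pos"])
a=env.read_camera("top");b=env.read_camera("side")
r=lambda im,x,y,w,h,f:cv2.resize(im[y:y+h,x:x+w],None,fx=f,fy=f,interpolation=cv2.INTER_CUBIC)
cv2.imwrite("pics/g1.png",np.hstack([r(a,340,165,70,90,5),r(b,240,120,90,90,5)]))
go([545,-314,14],np.pi+.024)
```

```text
[-6.22934558e-01  5.65130245e-01  1.63028597e+00  2.89367219e-04
  9.48160696e-01 -2.21780586e+00] [ 543.57310958 -309.255594    145.08784531]
shift [ -0.8  -5.3 132.2] turn 0.07
```

View pics/g1.png

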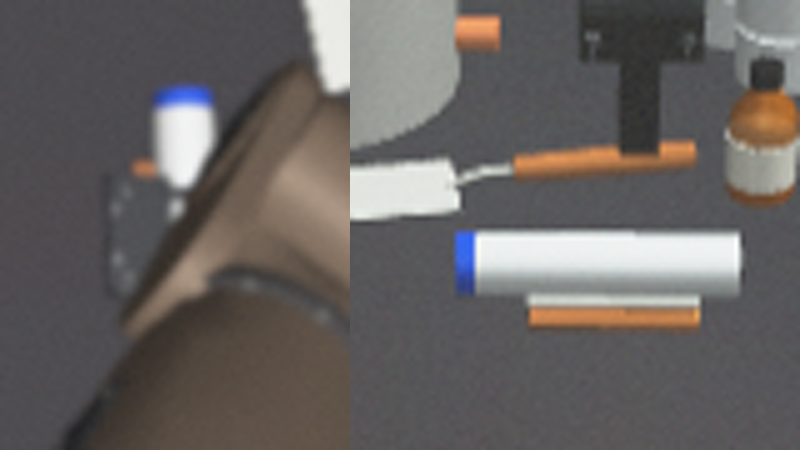

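The crop shows the open fingers above the mould, which lies on rods parallel to its axis. Its side-view ends are at about (261,172) and (318,173), and the scent bottle is well clear. I'll cross-check against the side view, then descend.

Run:
```python
from h import *
for u,v in((261.0,172.4),(318,173)):
  o,d=ray("side",u,v);print(o+d*((-313-o[1])/d[1]), atz("side",u,v,31))
print(proj("side",[543.6,-309+47,145]), 240+290/5,120+150/5)
```

```text
[ 659.52558039 -313.           30.64022441] [ 659.46959314 -312.46552717   31.        ]
[ 476.82731975 -313.           32.63972421] [ 476.70574727 -315.44206541   31.        ]
[297.39651822 150.5289988 ] 298.0 150.0
```

Request:
step_arm --plan '[[[-1, -4.5, 40, 0, 1], [-1, -4.5, 75, 0, 1], [-1, -4.5, 95, 0, 1], [-1, -4.5, 95, 0, 1]]]'

```text
t: 2.78
eef_pos: [543.8, -312.0, 47.6]
tcp_rot: [3.138, -0.005, -3.116]
ft_force: [-0.3, -0.3, -0.4]
opening: 0.999
grip_force: 0.0
```

Request:
step_arm --plan '[[[-3, -1.5, 20, 0, 1], [-3, -1.5, 34, 0, 1], [-3, -1.5, 34, 0, 1], [-3, -1.5, 34, 0, 1]]]'

```text
t: 3.12
eef_pos: [548.7, -315.2, 18.2]
tcp_rot: [-3.141, 0.001, -3.116]
ft_force: [-0.1, -0.1, 0.1]
opening: 0.997
grip_force: 0.0
```

Request:
step_arm --plan '[[[0, 0, 0, 0, 0], [0, 0, 0, 0, -0.1], [0, 0, 0, 0, -0.1], [0, 0, 0, 0, -0.1], [0, 0, 0, 0, -0.2], [0, 0, 0, 0, -0.2]]]'

```text
t: 3.62
eef_pos: [548.3, -315.7, 17.0]
tcp_rot: [-3.142, 0.0, -3.117]
ft_force: [-0.1, -0.5, -0.3]
opening: 0.637
grip_force: 0.0
```

Request:
step_arm --plan '[[[0, 1.5, 4, 0, -0.1], [0, 1.5, 4, 0, -0.1], [0, 1.5, 4, 0, -0.2], [0, 1.5, 4, 0, -0.3], [0, 1.5, 4, 0, -0.3], [0, 1.5, 4, 0, -0.4], [0, 1.5, 4, 0, -0.4], [0, 1.5, 4, 0, -0.4]]]'

```text
t: 4.28
eef_pos: [547.9, -312.9, 12.6]
tcp_rot: [3.14, -0.001, -3.117]
ft_force: [0.3, 7.2, 2.4]
opening: 0.416
grip_force: 30.0
```

Request:
step_arm --plan '[[[0, 0, -3, 0, -0.5], [0, 0, -8, 0, -0.5], [0, 0, -20, 0, -0.5], [0, 0, -45, 0, -0.5], [0, 0, -80, 0, -0.5], [0, 0, -115, 0, -0.5], [0, 0, -130, 0, -0.5], [0, 0, -130, 0, -0.5]]]'

```text
t: 4.95
eef_pos: [549.5, -315.2, 147.8]
tcp_rot: [-3.137, 0.006, -3.117]
ft_force: [0.0, -0.9, -4.1]
opening: 0.413
grip_force: 30.0
```

Run:
```python
from fit import *
p=[505.5,109.2,-.183]
s=env.state();print(s["joints"],s["ft_force"],s["moment"])
print(W(p,(-52,0,0)));go(W(p,(-52,0,140)),np.pi-.183)
```

```text
[-6.24955491e-01  5.69297692e-01  1.61319458e+00 -3.87043041e-05
  9.51709961e-01 -2.22011032e+00] [ 0.02302614 -0.90814226 -4.0727976 ] [0.0129618  0.04587369 0.00130153]
[np.float64(454.36828676583065), np.float64(118.66297531110972), 0]
shift [ 84.5 436.    7.8] turn 11.88
```

Request:
step_arm --plan '[[[28, 145, 2, 4, -0.5], [56, 290, 4, 8, -0.5], [84, 436, 6, 11.9, -0.5], [84, 436, 6, 11.9, -0.5], [84, 436, 6, 11.9, -0.5], [84, 436, 6, 11.9, -0.5], [84, 436, 6, 11.9, -0.5], [84, 436, 6, 11.9, -0.5]]]'

```text
t: 5.62
eef_pos: [475.8, 13.2, 137.6]
tcp_rot: [-3.142, -0.001, 2.958]
ft_force: [1.3, 0.1, -2.4]
opening: 0.414
grip_force: 30.0
```

Request:
step_arm --plan '[[[14, 123, 0, 0, -0.5], [14, 123, 0, 0, -0.5], [14, 123, 0, 0, -0.5], [14, 123, 0, 0, -0.5], [14, 123, 0, 0, -0.5], [14, 123, 0, 0, -0.5]]]'

```text
t: 6.12
eef_pos: [485.5, 134.1, 137.8]
tcp_rot: [-3.141, -0.001, 2.959]
ft_force: [-0.0, 0.0, -4.2]
opening: 0.416
grip_force: 30.0
```

Run:
```python
from fit import *
p=[505.5,109.2,-.183]
s=env.state();print(s["joints"],s["ft_force"],s["moment"])
go(W(p,(-52,0,80)),np.pi-.183)
```

```text
[ 1.38395287e-01  4.22769819e-01  1.93750193e+00 -6.09470672e-05
  7.82191334e-01 -1.24962358e+00] [-0.01386076  0.03372857 -4.22255305] [-0.0607322   0.09376236 -0.02206742]
shift [ 27.8 -20.9  57.8] turn 0.02
```

Request:
step_arm --plan '[[[28, -21, 0, 0, -0.5], [28, -21, 25, 0, -0.5], [28, -21, 50, 0, -0.5], [28, -21, 50, 0, -0.5], [28, -21, 50, 0, -0.5], [28, -21, 50, 0, -0.5]]]'

```text
t: 6.62
eef_pos: [455.1, 118.5, 89.0]
tcp_rot: [3.141, 0.0, 2.957]
ft_force: [-0.1, -0.6, -2.7]
opening: 0.414
grip_force: 30.0
```

Run:
```python
from fit import *
p=[505.5,109.2,-.183]
s=env.state();print(s["eef_pos"],s["tcp_rot"])
a=env.read_camera("top");b=env.read_camera("side")
r=lambda im,x,y,w,h,f:cv2.resize(im[y:y+h,x:x+w],None,fx=f,fy=f,interpolation=cv2.INTER_CUBIC)
cv2.imwrite("pics/g2.png",np.hstack([r(a,218,178,55,100,5),r(b,250,205,103,100,5)]))
```

```text
[455.09916153 118.54697152  89.02463511] [3.14138669e+00 3.68339632e-04 2.95673996e+00]
```

View pics/g2.png

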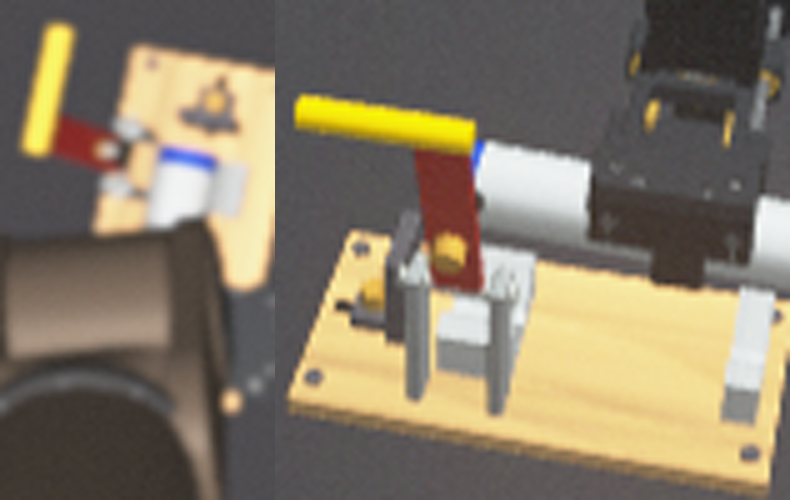

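The mould is held level above the cradle, clear of the strap. In the top crop its cap corners are at about (162,152) and (215,156).

Run:
```python
from fit import *
p=[505.5,109.2,-.183]
def C(P):
    c,s=np.cos(p[2]),np.sin(p[2]);d=np.array(P[:2])-p[:2];return [c*d[0]+s*d[1],-s*d[0]+c*d[1]]
U=lambda x,y:((x+.5)/5-.5+218,(y+.5)/5-.5+178)
for q in((162,152),(215,156),(151,222),(206,222)):print(q,C(atz("top",*U(*q),107)))
print("V by top",C([546,100.2]),C([419.7,124.1]))
print("hand",C(env.state()["eef_pos"]))
# base right edge same picture for consistency
```

```text
(162, 152) [np.float64(53.79973027939754), np.float64(17.025921949306728)]
(215, 156) [np.float64(57.76917226255907), np.float64(-17.402993470490827)]
(151, 222) [np.float64(7.8220469739694565), np.float64(14.988882770048352)]
(206, 222) [np.float64(14.61066004540781), np.float64(-20.09513111132579)]
V by top [np.float64(41.461560841997034), np.float64(-1.4795176732226993)] [np.float64(-87.07883322360124), np.float64(-0.9627068173863744)]
hand [np.float64(-51.27257632157762), np.float64(0.5522469087451825)]
```

Request:
step_arm --plan '[[[0, -1.7, 15, 0, -0.5], [0, -1.7, 30, 0, -0.5], [0, -1.7, 42, 0, -0.5], [0, -1.7, 48, 0, -0.5], [0, -1.7, 51, 0, -0.5], [0, -1.7, 51, 0, -0.5], [0, -1.7, 51, 0, -0.5]]]'

```text
t: 7.3
eef_pos: [454.5, 117.9, 37.9]
tcp_rot: [3.141, 0.001, 2.958]
ft_force: [-0.2, 0.0, -4.2]
opening: 0.416
grip_force: 30.0
```

Request:
step_arm --plan '[[[0, 0, 0.5, 0, -0.5], [0, 0, 1, 0, -0.5], [0, 0, 1.5, 0, -0.5], [0, 0, 2, 0, -0.5], [0, 0, 2, 0, -0.5]]]'

```text
t: 7.72
eef_pos: [454.2, 117.8, 35.4]
tcp_rot: [3.141, 0.0, 2.958]
ft_force: [-0.3, 1.7, -3.1]
opening: 0.416
grip_force: 30.0
```

Request:
step_arm --plan '[[[0, 0.5, 0, 0, -0.5], [0, 1, 0, 0, -0.5], [0, 1, 0.5, 0, -0.5], [0, 1, 1, 0, -0.5], [0, 1, 1, 0, -0.5]]]'

```text
t: 8.13
eef_pos: [454.7, 118.8, 34.4]
tcp_rot: [3.141, 0.001, 2.958]
ft_force: [0.2, -2.8, 0.9]
opening: 0.413
grip_force: 30.0
```

Request:
step_arm --plan '[[[0, -0.4, 0, 0, -0.5], [0, -0.4, 0.5, 0, -0.5], [0, -0.4, 0.5, 0, -0.5], [0, -0.4, 0.5, 0, -0.5]]]'

```text
t: 8.47
eef_pos: [454.5, 118.4, 33.9]
tcp_rot: [3.141, 0.0, 2.958]
ft_force: [1.0, -3.1, 2.9]
opening: 0.414
grip_force: 30.0
```

Run:
```python
from h import *
s=env.state();print(s["eef_pos"],s["tcp_rot"],s["ft_force"],s["moment"])
```

```text
[454.47499352 118.37924393  33.90040352] [3.14139992e+00 3.98500558e-04 2.95820332e+00] [ 1.02454392 -3.11833748  2.90219877] [-0.33946336  0.01998701  0.01514143]
```

Request:
step_arm --plan '[[[0, -0.5, 0, 0, -0.5], [0, -0.5, 0.4, 0, -0.5], [0, -0.5, 0.4, 0, -0.5], [0, -0.5, 0.4, 0, -0.5]]]'

```text
t: 8.8
eef_pos: [454.2, 117.9, 33.4]
tcp_rot: [3.142, -0.0, 2.958]
ft_force: [1.3, -2.8, 1.0]
opening: 0.415
grip_force: 30.0
```

Request:
step_arm --plan '[[[0, -0.6, 0.2, 0, -0.5], [0, -0.8, 0.6, 0, -0.5], [0, -0.8, 0.8, 0, -0.5], [0, -0.8, 0.8, 0, -0.5], [0, -0.8, 0.8, 0, -0.5]]]'

```text
t: 9.22
eef_pos: [454.1, 117.2, 32.6]
tcp_rot: [3.141, 0.0, 2.958]
ft_force: [0.8, 1.4, 2.0]
opening: 0.416
grip_force: 30.0
```

Request:
step_arm --plan '[[[0, 0.3, 0, 0, -0.5], [-1, 0.3, 0, 0, -0.5], [-2, 0.3, 0, 0, -0.5], [-3.5, 0.3, 0, 0, -0.5], [-5, 0.3, 0, 0, -0.5], [-6.5, 0.3, 0, 0, -0.5], [-8, 0.3, 0, 0, -0.5], [-9, 0.3, 0, 0, -0.5]]]'

```text
t: 9.88
eef_pos: [463.1, 115.7, 32.5]
tcp_rot: [-3.142, -0.0, 2.958]
ft_force: [-3.3, -0.1, -0.3]
opening: 0.415
grip_force: 30.0
```

Run:
```python
from h import *
s=env.state();print(s["eef_pos"],s["tcp_rot"],s["ft_force"],s["moment"])
```

```text
[463.0797641  115.67792233  32.54988553] [-3.14154681e+00 -1.80436323e-04  2.95836401e+00] [-3.29340773 -0.12041405 -0.32818206] [-0.05711913  0.85064858  0.00512043]
```

Request:
step_arm --plan '[[[-0.5, 0, 0, 0, -0.5], [-1, 0, 0, 0, -0.5], [-1.5, 0, 0, 0, -0.5], [-2, 0, 0, 0, -0.5], [-2.5, 0, 0, 0, -0.5], [-3, 0, 0, 0, -0.5]]]'

```text
t: 10.38
eef_pos: [465.9, 115.2, 32.6]
tcp_rot: [3.142, -0.0, 2.958]
ft_force: [-3.3, -1.2, -0.4]
opening: 0.411
grip_force: 30.0
```

Request:
step_arm --plan '[[[-0.5, 0, 0, 0, -0.5], [-1, 0, 0, 0, -0.5], [-1.5, 0, 0, 0, -0.5], [-2, 0, 0, 0, -0.5]]]'

```text
t: 10.72
eef_pos: [467.9, 114.8, 32.6]
tcp_rot: [3.142, 0.0, 2.958]
ft_force: [-3.2, -0.9, -0.6]
opening: 0.422
grip_force: 30.0
```

Request:
step_arm --plan '[[[-0.5, 0, 0, 0, -0.5], [-1, 0, 0, 0, -0.5], [-1.5, 0, 0, 0, -0.5], [-2, 0, 0, 0, -0.5]]]'

```text
t: 11.05
eef_pos: [469.9, 114.5, 32.6]
tcp_rot: [3.142, -0.0, 2.958]
ft_force: [-3.0, -1.5, 0.0]
opening: 0.415
grip_force: 30.0
```

Request:
step_arm --plan '[[[-0.4, 0, 0, 0, -0.5], [-0.8, 0, 0, 0, -0.5], [-1.2, 0, 0, 0, -0.5], [-1.6, 0, 0, 0, -0.5]]]'

```text
t: 11.38
eef_pos: [471.5, 114.2, 32.6]
tcp_rot: [3.141, 0.0, 2.958]
ft_force: [-2.7, -0.6, -0.9]
opening: 0.415
grip_force: 30.0
```

Request:
step_arm --plan '[[[-0.4, 0, 0, 0, -0.5], [-0.8, 0, 0, 0, -0.5], [-1.2, 0, 0, 0, -0.5], [-1.6, 0, 0, 0, -0.5]]]'

```text
t: 11.72
eef_pos: [473.1, 114.0, 32.6]
tcp_rot: [3.141, 0.0, 2.958]
ft_force: [-3.5, -0.5, -0.1]
opening: 0.415
grip_force: 30.0
```

Request:
step_arm --plan '[[[-0.4, 0, 0, 0, -0.5], [-0.8, 0, 0, 0, -0.5], [-1.2, 0, 0, 0, -0.5], [-1.6, 0, 0, 0, -0.5]]]'

```text
t: 12.05
eef_pos: [474.6, 113.7, 32.6]
tcp_rot: [3.141, 0.0, 2.958]
ft_force: [-2.1, 0.4, -0.9]
opening: 0.414
grip_force: 30.0
```

Still sliding, with about 3 N of drag. The cap is at about x 79.

Request:
step_arm --plan '[[[-0.4, 0, 0, 0, -0.5], [-0.8, 0, 0, 0, -0.5], [-1.2, 0, 0, 0, -0.5], [-1.6, 0, 0, 0, -0.5]]]'

```text
t: 12.38
eef_pos: [475.6, 113.5, 32.6]
tcp_rot: [-3.142, -0.001, 2.958]
ft_force: [-7.0, 2.9, 2.0]
opening: 0.412
grip_force: 30.0
```

Request:
step_arm --plan '[[[-0.4, 0, 0, 0, -0.5], [-0.8, 0, 0, 0, -0.5], [-1.2, 0, 0, 0, -0.5], [-1.5, 0, 0, 0, -0.5]]]'

```text
t: 12.72
eef_pos: [475.6, 113.4, 32.6]
tcp_rot: [-3.141, -0.004, 2.958]
ft_force: [-11.2, 5.4, 6.8]
opening: 0.417
grip_force: 30.0
```

Request:
step_arm --plan '[[[0, 0, 0, 0, 0], [0, 0, 0, 0, 0.2], [0, 0, 0, 0, 0.4], [0, 0, 0, 0, 0.6], [0, 0, 0, 0, 0.6], [0, 0, 0, 0, 0.6]]]'

```text
t: 13.22
eef_pos: [477.9, 113.0, 32.7]
tcp_rot: [3.141, 0.001, 2.958]
ft_force: [-0.3, 0.5, -0.6]
opening: 0.77
grip_force: 0.0
```

Request:
step_arm --plan '[[[0, 0, -15, 0, 0.6], [0, 0, -40, 0, 0.6], [0, 0, -75, 0, 0.6], [0, 0, -115, 0, 0.6], [0, 0, -155, 0, 0.3], [0, 0, -195, 0, 0.1], [0, 0, -225, 0, 0.1], [0, 0, -225, 0, 0.1]]]'

```text
t: 13.88
eef_pos: [479.4, 113.3, 263.4]
tcp_rot: [3.139, 0.009, 2.958]
ft_force: [0.4, 0.4, 0.1]
opening: 0.587
grip_force: 0.0
```

Run:
```python
from fit import *
s=env.state();print(s["eef_pos"],s["ft_force"])
p=[505.3,108.4,-.1835]
c,ss=np.cos(p[2]),np.sin(p[2]);d=np.array([475.6,113.4])-p[:2];print("grip pt cradle",c*d[0]+ss*d[1],-ss*d[0]+c*d[1])
a=env.read_camera("top");b=env.read_camera("side")
r=lambda im,x,y,w,h,f:cv2.resize(im[y:y+h,x:x+w],None,fx=f,fy=f,interpolation=cv2.INTER_CUBIC)
cv2.imwrite("pics/g3.png",np.hstack([r(a,218,178,55,100,5),r(b,250,205,103,100,5)]))
for a_ in(98,99,100): print(a_,W(p,(85,45-130*np.cos(np.radians(a_)),88+130*np.sin(np.radians(a_)))))
```

```text
[479.42957227 113.27780572 263.39511156] [0.35000515 0.43363224 0.12167664]
grip pt cradle -30.113728230188094 -0.5033607835061273
98 [np.float64(600.3855508417906), np.float64(154.92313372578462), np.float64(216.73484893640415)]
99 [np.float64(600.7950136999141), np.float64(157.12943706559605), np.float64(216.39948427736792)]
100 [np.float64(601.2033462012339), np.float64(159.32964971868995), np.float64(216.02500789158705)]
```

View pics/g3.png

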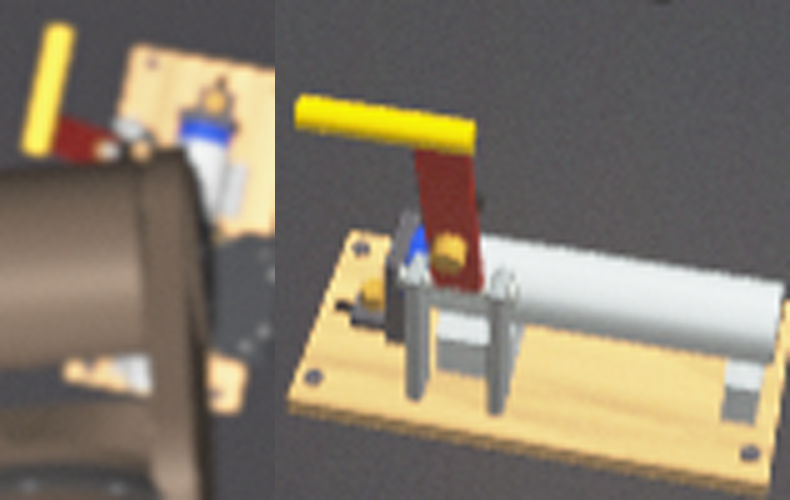

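The mould lies in both saddles with its cap against the stop. The strap is unmoved, with its bar at side crop (295..475, 98..150). Next I'll move to the handle.

Run:
```python
from h import *
go([601.5,158.5,250],np.pi-.1835)
```

```text
shift [-113.4   67.2    8.4] turn 0.01
```

Request:
step_arm --plan '[[[-38, 22, 3, 0, 0.1], [-76, 45, 6, 0, 0.1], [-113, 67, 8, 0, 0.1], [-113, 67, 8, 0, 0.1], [-113, 67, 8, 0, 0.1], [-113, 67, 8, 0, 0.1]]]'

```text
t: 14.48
eef_pos: [600.0, 158.2, 247.5]
tcp_rot: [-3.14, -0.003, 2.958]
ft_force: [-0.9, 0.2, 0.4]
opening: 0.552
grip_force: 0.0
```

Run:
```python
from h import *
print(env.state()["eef_pos"])
go([601.5,158.5,198],np.pi-.1835)
```

```text
[600.01216217 158.15065856 247.51978829]
shift [-1.4  0.6 49.5] turn 0.02
```

Request:
step_arm --plan '[[[-1, 0.5, 15, 0, 0.1], [-1, 0.5, 32, 0, 0.1], [-1, 0.5, 48, 0, 0.1], [-1, 0.5, 48, 0, 0.1], [-1, 0.5, 48, 0, 0.1]]]'

```text
t: 14.9
eef_pos: [600.9, 158.2, 201.6]
tcp_rot: [-3.141, -0.001, 2.958]
ft_force: [0.3, -0.1, 0.6]
opening: 0.548
grip_force: 0.0
```

Request:
step_arm --plan '[[[0, 0, 0, 0, -0.3], [0, 0, 0, 0, -0.5], [0, 0, 0, 0, -0.55], [0, 0, 0, 0, -0.55], [0, 0, 0, 0, -0.55], [0, 0, 0, 0, -0.55], [0, 0, 0, 0, -0.55]]]'

```text
t: 15.48
eef_pos: [602.7, 159.8, 203.1]
tcp_rot: [3.139, 0.003, 2.958]
ft_force: [1.3, 5.8, 6.2]
opening: 0.227
grip_force: 3.3
```

Request:
step_arm --plan '[[[0, -2, 0, 0, -0.55], [0, -3, 0, 0, -0.55], [0, -3, 0, 0, -0.55], [0, -3, 0, 0, -0.55]]]'

```text
t: 15.82
eef_pos: [602.1, 156.6, 203.0]
tcp_rot: [3.139, 0.003, 2.958]
ft_force: [0.5, 5.6, 3.3]
opening: 0.226
grip_force: 2.7
```

Run:
```python
from h import *
b=env.read_camera("side");a=env.read_camera("top")
r=lambda im,x,y,w,h,f:cv2.resize(im[y:y+h,x:x+w],None,fx=f,fy=f,interpolation=cv2.INTER_CUBIC)
cv2.imwrite("pics/g4.png",np.hstack([r(b,230,165,100,100,5),r(a,208,165,58,100,5)]))
```

View pics/g4.png

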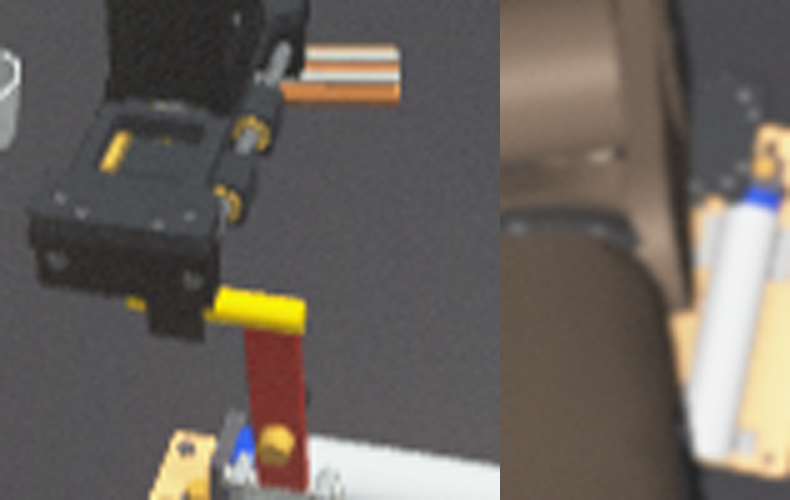

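The near (+y) finger is on the bar, which passes between the fingers; its end shows at (130,300) in the crop. Now I'll shift 3.5 mm to centre the grip and close.

Request:
step_arm --plan '[[[0, -2, 0, 0, -0.6], [0, -3.5, 0, 0, -0.7], [0, -3.5, 0, 0, -0.8], [0, -3.5, 0, 0, -0.9], [0, -3.5, 0, 0, -0.9], [0, -3.5, 0, 0, -0.9], [0, -3.5, 0, 0, -0.9]]]'

```text
t: 16.5
eef_pos: [601.5, 153.1, 203.0]
tcp_rot: [3.139, 0.003, 2.958]
ft_force: [0.3, 4.2, 6.0]
opening: 0.138
grip_force: 30.0
```

Run:
```python
from h import *
s=env.state();print(s["eef_pos"],s["ft_force"],s["moment"],s["opening"])
```

```text
[601.47782924 153.07199877 203.04392492] [0.27578192 4.18840006 6.03933144] [ 0.82023862 -0.11623966 -0.05656881] 0.13780582205729974
```

Request:
step_arm --plan '[[[0, -8, -0.7, 0, -0.9], [0, -17, -1.1, 0, -0.9], [0, -28, -0.6, 0, -0.9], [0, -39.6, 0.9, 0, -0.9], [0, -51, 3.5, 0, -0.9], [0, -61.5, 6.7, 0, -0.9], [0, -61.5, 6.7, 0, -0.9]]]'

```text
t: 17.08
eef_pos: [589.4, 90.8, 195.8]
tcp_rot: [3.141, 0.001, 2.957]
ft_force: [-2.1, -4.2, 2.9]
opening: 0.141
grip_force: 30.0
```

Request:
step_arm --plan '[[[0, -10.4, 4.4, 0, -0.9], [0, -20.5, 9.6, 0, -0.9], [0, -30.1, 15.7, 0, -0.9], [0, -39.1, 22.6, 0, -0.9], [0, -47.4, 30.3, 0, -0.9], [0, -55.1, 38.6, 0, -0.9], [0, -62, 47.6, 0, -0.9], [0, -62, 47.6, 0, -0.9]]]'

```text
t: 17.75
eef_pos: [578.0, 30.3, 146.7]
tcp_rot: [3.141, -0.0, 2.957]
ft_force: [-0.6, -0.4, -4.9]
opening: 0.14
grip_force: 30.0
```

```bash
cat > ang.py <<'E'
from h import *
s=env.state();p=np.array([505.3,107.9]);t=-.1835
d=s["eef_pos"][:2]-p;F=s["ft_force"]
y=-np.sin(t)*d[0]+np.cos(t)*d[1]-45;Fy=-np.sin(t)*F[0]+np.cos(t)*F[1];z=s["eef_pos"][2]+13.9-88
a=np.arctan2(z,-y);print("x",np.cos(t)*d[0]+np.sin(t)*d[1],"y",y,"z",z,"ang",np.degrees(a),"r",np.hypot(y,z))
print("F resisting",Fy*-np.sin(a)*-1+F[2]*np.cos(a),"radial out",Fy*-np.cos(a)+F[2]*np.sin(a),F,s["t"])
E
python3 ang.py
```

```text
x 85.68872651063995 y -108.06143971156979 z 72.59593534984495 ang 33.8933008191943 r 130.1823512687342
F resisting -4.293913880256911 radial out -2.3380872700156314 [-0.57374816 -0.35496568 -4.86811109] 17.75
```

Request:
step_arm --plan '[[[0, -3.2, 4.7, 0, -0.9], [0, -6.1, 9.6, 0, -0.9], [0, -8.3, 13.6, 0, -0.9], [0, -10.3, 17.6, 0, -0.9], [0, -12, 21.3, 0, -0.9], [0, -13.5, 24.5, 0, -0.9]]]'

```text
t: 18.25
eef_pos: [575.8, 18.3, 123.2]
tcp_rot: [3.141, 0.0, 2.958]
ft_force: [-1.0, 8.1, 1.7]
opening: 0.14
grip_force: 30.0
```

```bash
python3 ang.py
```

```text
x 85.70143603112092 y -120.2376076416265 z 49.1381256870622 ang 22.228615891132975 r 129.89086837579939
F resisting 4.5336577562999185 radial out -6.606219638148151 [-0.96345316  8.14286729  1.69757054] 18.25
```

Request:
step_arm --plan '[[[0, -0.2, 1.5, 0, -0.9], [0, -0.6, 3, 0, -0.9], [0, -1, 4.5, 0, -0.9]]]'

```text
t: 18.5
eef_pos: [575.6, 16.7, 118.9]
tcp_rot: [-3.141, 0.0, 2.959]
ft_force: [-3.2, 0.8, 6.2]
opening: 0.141
grip_force: 30.0
```

Request:
step_arm --plan '[[[0, -0.5, 1.5, 0, -0.9], [0, -1, 3, 0, -0.9], [0, -1.4, 4.4, 0, -0.9]]]'

```text
t: 18.75
eef_pos: [575.3, 15.2, 114.5]
tcp_rot: [-3.141, 0.0, 2.959]
ft_force: [-3.3, -0.0, 4.9]
opening: 0.142
grip_force: 30.0
```

```bash
python3 ang.py
```

```text
x 85.75580901376122 y -123.37517754926624 z 40.41199012656955 ang 18.136397713156672 r 129.82512615554404
F resisting 4.423509528033962 radial out 2.1144799172342625 [-3.2535757  -0.03945399  4.86193724] 18.75
```

Request:
step_arm --plan '[[[0, -0.5, 1.5, 0, -0.9], [0, -0.9, 3, 0, -0.9], [0, -1.3, 4.4, 0, -0.9]]]'

```text
t: 19.0
eef_pos: [575.1, 13.8, 110.1]
tcp_rot: [-3.141, 0.0, 2.959]
ft_force: [-2.9, -0.7, 5.7]
opening: 0.142
grip_force: 30.0
```

Request:
step_arm --plan '[[[0, -0.4, 1.5, 0, -0.9], [0, -0.8, 3, 0, -0.9], [0, -1.1, 4.4, 0, -0.9]]]'

```text
t: 19.25
eef_pos: [574.8, 12.6, 105.8]
tcp_rot: [-3.141, 0.0, 2.959]
ft_force: [-3.9, -1.7, 5.5]
opening: 0.141
grip_force: 30.0
```

```bash
python3 ang.py
```

```text
x 85.73869513268383 y -125.9722367180654 z 31.651531253730468 ang 14.104061137392994 r 129.88773558137882
F resisting 4.7878470754362965 radial out 3.622479284572803 [-3.92225278 -1.65870505  5.52625556] 19.25
```

Request:
step_arm --plan '[[[0, -0.7, 1.5, 0, -0.9], [0, -1.2, 3, 0, -0.9], [0, -1.5, 4.4, 0, -0.9]]]'

```text
t: 19.5
eef_pos: [574.6, 11.5, 101.2]
tcp_rot: [-3.142, -0.0, 2.959]
ft_force: [-4.1, 0.8, 4.1]
opening: 0.142
grip_force: 30.0
```

Request:
step_arm --plan '[[[0, -0.4, 1.1, 0, -0.9], [0, -0.7, 2.2, 0, -0.9], [0, -1, 3.3, 0, -0.9]]]'

```text
t: 19.75
eef_pos: [574.4, 10.7, 97.7]
tcp_rot: [3.141, -0.0, 2.958]
ft_force: [-2.5, 4.3, 5.8]
opening: 0.141
grip_force: 30.0
```

```bash
python3 ang.py
```

```text
x 85.69028850041882 y -127.9123291449325 z 23.60018926853614 ang 10.453673720153633 r 130.07126077959066
F resisting 6.411882897502639 radial out -2.6260709026900075 [-2.51600313  4.27676036  5.82898252] 19.75
```

Request:
step_arm --plan '[[[0, -0.1, 1.1, 0, -0.9], [0, -0.2, 2.2, 0, -0.9], [0, -0.3, 3.3, 0, -0.9]]]'

```text
t: 20.0
eef_pos: [574.3, 10.1, 94.2]
tcp_rot: [-3.141, -0.0, 2.958]
ft_force: [-4.0, 2.1, 6.6]
opening: 0.141
grip_force: 30.0
```

```bash
python3 ang.py
```

```text
x 85.72803852950251 y -128.58044002352426 z 20.09160386641163 ang 8.881055033578123 r 130.14070117595006
F resisting 6.6784144870169735 radial out -0.28873358858842013 [-4.04436578  2.08937187  6.55377099] 20.0
```

Request:
step_arm --plan '[[[0, -0.1, 1.1, 0, -0.9], [0, -0.2, 2.2, 0, -0.9], [0, -0.3, 3.3, 0, -0.9]]]'

```text
t: 20.25
eef_pos: [574.2, 9.6, 90.8]
tcp_rot: [-3.141, -0.0, 2.958]
ft_force: [-3.9, -0.7, 4.4]
opening: 0.139
grip_force: 30.0
```

```bash
python3 ang.py
```

```text
x 85.73478838522047 y -129.11715117382667 z 16.726473221414267 ang 7.381270766148569 r 130.196058441381
F resisting 4.165014572813854 radial out 1.9633142933248244 [-3.9151357  -0.70946824  4.38272976] 20.25
```

Request:
step_arm --plan '[[[0, -0.1, 1.1, 0, -0.9], [0, -0.2, 2.2, 0, -0.9], [0, -0.3, 3.3, 0, -0.9]]]'

```text
t: 20.5
eef_pos: [574.1, 9.1, 87.5]
tcp_rot: [-3.141, -0.0, 2.958]
ft_force: [-4.1, -0.7, 5.7]
opening: 0.139
grip_force: 30.0
```

```bash
python3 ang.py
```

```text
x 85.7180677907723 y -129.57194306117398 z 13.392960576576058 ang 5.901313782294308 r 130.26227320929814
F resisting 5.49718583702943 radial out 2.0300858213734747 [-4.08168746 -0.72145128  5.67677725] 20.5
```

Request:
step_arm --plan '[[[0, -0.1, 1.1, 0, -0.9], [0, -0.1, 2.2, 0, -0.9], [0, -0.2, 3.3, 0, -0.9]]]'

```text
t: 20.75
eef_pos: [574.1, 8.7, 84.2]
tcp_rot: [-3.141, -0.0, 2.959]
ft_force: [-3.9, -2.8, 6.5]
opening: 0.141
grip_force: 30.0
```

```bash
python3 ang.py
python3 - <<'E'
from h import *
b=env.read_camera("side")
cv2.imwrite("pics/g5.png",cv2.resize(b[200:290,245:345],None,fx=6,fy=6,interpolation=cv2.INTER_CUBIC))
E
```

```text
x 85.74820265810791 y -129.93520678870664 z 10.090671911531686 ang 4.440635009638367 r 130.3264348582057
F resisting 6.2488395630055 radial out 3.9985834128202487 [-3.86513005 -2.84524751  6.53967597] 20.75
```

View pics/g5.png

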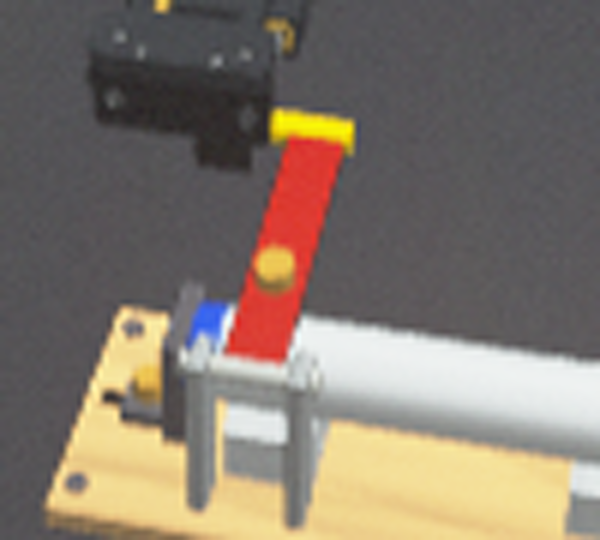

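The strap is closed over the mould and nearly level. The handle force is beginning to rise.

Request:
step_arm --plan '[[[0, -0.3, 1.1, 0, -0.9], [0, -0.4, 2.2, 0, -0.9], [0, -0.5, 3.3, 0, -0.9]]]'

```text
t: 21.05
eef_pos: [574.0, 8.4, 81.0]
tcp_rot: [-3.141, -0.0, 2.958]
ft_force: [-3.6, -1.5, 6.4]
opening: 0.137
grip_force: 30.0
```

```bash
python3 ang.py
```

```text
x 85.74264239504906 y -130.28465594776173 z 6.856925584355025 ang 3.012716645860133 r 130.46497232550976
F resisting 6.3026955954187205 radial out 2.4422457026298976 [-3.56477894 -1.48202528  6.42234317] 21.05
```

Request:
step_arm --plan '[[[0, -0.1, 1.1, 0, -0.9], [0, -0.2, 2.2, 0, -0.9], [0, -0.3, 3.3, 0, -0.9]]]'

```text
t: 21.3
eef_pos: [574.0, 8.2, 77.8]
tcp_rot: [-3.141, -0.0, 2.958]
ft_force: [-4.8, -0.1, 8.2]
opening: 0.14
grip_force: 30.0
```

```bash
python3 ang.py
```

```text
x 85.73923468362841 y -130.5092480400286 z 3.6503495404827504 ang 1.6021478191145158 r 130.56028827994143
F resisting 8.172557375671257 radial out 1.1814208082721176 [-4.81454722 -0.07520443  8.20239393] 21.3
```

Request:
step_arm --plan '[[[0, 0, 0.7, 0, -0.9], [0, -0.1, 1.4, 0, -0.9], [0, -0.1, 2, 0, -0.9]]]'

```text
t: 21.55
eef_pos: [574.0, 8.1, 75.8]
tcp_rot: [-3.141, -0.0, 2.958]
ft_force: [-5.1, -0.6, 7.8]
opening: 0.14
grip_force: 30.0
```

```bash
python3 ang.py
```

```text
x 85.73818870048703 y -130.62575413939192 z 1.6807353724714602 ang 0.7371726213999362 r 130.63656653432508
F resisting 7.748573862251696 radial out 1.6395785519122896 [-5.08953138 -0.62148932  7.76902692] 21.55
```

Request:
step_arm --plan '[[[0, 0, 0.7, 0, -0.9], [0, 0, 1.2, 0, -0.9], [0, 0, 1.6, 0, -0.9]]]'

```text
t: 21.8
eef_pos: [574.0, 8.0, 74.2]
tcp_rot: [-3.141, -0.0, 2.959]
ft_force: [-4.4, -1.5, 8.3]
opening: 0.14
grip_force: 30.0
```

```bash
python3 ang.py
```

```text
x 85.75843754347957 y -130.66620288522336 z 0.14833169562473358 ang 0.0650418875650627 r 130.66628707793865
F resisting 8.294046455736577 radial out 2.2835110294751018 [-4.39113482 -1.49798496  8.29663334] 21.8
```

Handle force is about 8.3 N against a 5 N swing baseline, so the pad carries about 10 N. Releasing now.

Request:
step_arm --plan '[[[0, 0, 0, 0, -0.6], [0, 0, 0, 0, -0.4], [0, 0, 0, 0, -0.2], [0, 0, 0, 0, 0], [0, 0, 0, 0, 0], [0, 0, 0, 0, 0], [0, 0, 0, 0, 0]]]'

```text
t: 22.38
eef_pos: [574.2, 8.4, 74.0]
tcp_rot: [3.142, 0.0, 2.958]
ft_force: [-1.0, 0.8, -0.6]
opening: 0.494
grip_force: 0.0
```

Request:
step_arm --plan '[[[0, 0, -10, 0, 0], [0, 0, -30, 0, 0], [0, 0, -60, 0, 0], [0, 0, -100, 0, 0], [0, -40, -130, 0, 0], [0, -80, -130, 0, 0], [0, -80, -130, 0, 0], [0, -80, -130, 0, 0]]]'

```text
t: 23.05
eef_pos: [559.3, -72.1, 205.4]
tcp_rot: [-3.141, 0.002, 2.955]
ft_force: [0.2, 0.7, 0.7]
opening: 0.5
grip_force: 0.0
```

Run:
```python
from h import *
s=env.state();print(s["eef_pos"],s["ft_force"],s["t"])
a=env.read_camera("top");b=env.read_camera("side")
r=lambda im,x,y,w,h,f:cv2.resize(im[y:y+h,x:x+w],None,fx=f,fy=f,interpolation=cv2.INTER_CUBIC)
cv2.imwrite("pics/g6.png",np.hstack([r(a,218,178,60,95,5),r(b,245,200,98,95,5)]))
```

```text
[559.32555133 -72.13582717 205.36041766] [0.24193024 0.67134767 0.65104135] 23.05
```

View pics/g6.png

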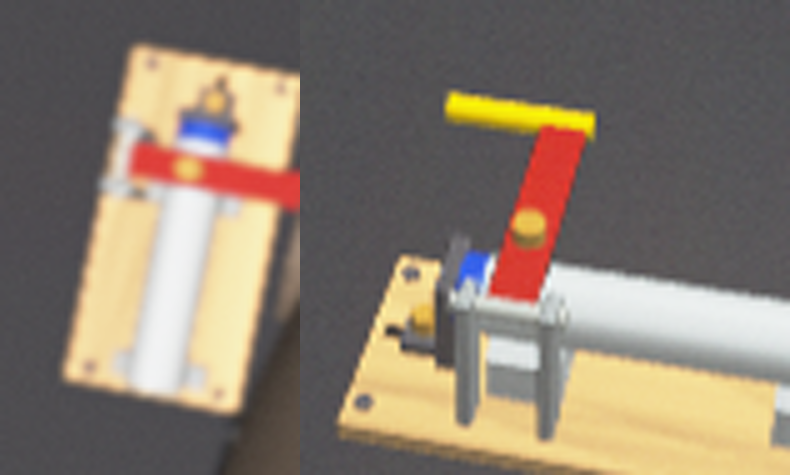

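The mould is in both saddles with its blue cap at the stop. The strap lies level across it and stayed down after release, and the gripper is clear.

```bash
python3 -c "
from cell import env
print(env.job_done())"
```

```text
the job is handed in; nothing more can be done
None
```

I laid the mould in both saddles and pushed the cap against the end stop with roughly 9 N (about 5 N was the target). The strap is clamped at an estimated 10 N on the pad and stayed down after release; the job was handed in at about 23 s, and no verdict came back.

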